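# Turn the plancha's drip tray the right way round

## Task

Somebody has pushed the plancha's drip tray in back to front: its black handle is inside the slot and the plain end sticks out. Pull the tray right out, turn it end for end, and slide it back in fully home, with the end wall flush with the front panel and the handle sticking out. Keep the tray right way up and roughly level all the while, and leave the jar, tongs and basting brush where they are.

Things in the scene. Friction and masses are not known exactly. Their poses are not given: they have to be found in the camera images.
- plancha: Fixed gas plancha: steel box 360 mm wide (y), 250 deep (x), 95 high, plus a closed hinged aluminium lid to 117 mm (its bar handle to 132). Origin on the counter, mid-width, in the plane of the front panel; x points from the panel into the box (away from the robot, yaw within 0.25 rad), z up. Two gas knobs, 36 mm across, stand 24 mm out of the panel, 118 mm left and right of the slot, 50 mm up.
- slot_mouth (a point): Middle of the lower edge of the tray slot's mouth, in the front panel's plane, 14 mm above the counter; axes as plancha, x into the slot. The slot is 59 mm wide, 34 mm high, with a level floor at 14 mm and a back stop 182 mm behind the panel. The mouth's upright edges are rolled (radius 3 mm, standing 3 mm proud of the panel).
- drip_tray: Loose empty aluminium tray, about 240 g: open pan 180 mm long (x), 54 wide (y), 28 high, walls 3 mm. Origin on the underside, under the pan's centre; x to the plain end, z up; handle on the -x end (see tray_handle_wall). At the start it stands back to front in the slot, its x pointing out at the robot, plain end 76 to 88 mm out. It can be gripped across its width or by the handle.
- tray_handle_wall (a point): Middle of the lower edge of the end wall that carries the handle, outer face: 90 mm from the tray's origin along -x; axes as the tray. The black stub handle runs on from there in line with the tray: 75 mm long, 18 wide, 14 high, from 13 to 27 mm above the tray's underside. With the tray home against the back stop, this point is 2 mm inside the front panel's plane.
- tray_plain_end (a point): Middle of the lower edge of the pan's plain end wall, outer face: 90 mm from the tray's origin along +x.
- jar: Empty clear glass jar standing on the counter, 80 mm in diameter, 112 mm high. Origin in the centre of its underside. To be left alone.
- tongs: Stainless steel tongs lying on the counter, 280 mm long, up to 50 mm wide and 26 mm high. Origin near the middle of their length on the counter, x along them to the tips. To be left alone.
- basting_brush: Red silicone basting brush with a wooden handle, lying on the counter, 230 mm long, 36 mm wide, 14 mm high. Origin near the middle of its length, x to the bristles. To be left alone.

How it is judged:
By the outcome, as a careful person would: the job done as asked, in the order asked, and still so for the second after the job is handed in, with the robot touching nothing.
It also fails if it takes over 67 s, if anything falls off the work surface, if the arm or the gripper's body presses on something with over 40 N, if the wrist force passes 120 N, or if a joint passes its speed limit or range.

## Robot

A 7-joint arm with a two-finger parallel gripper is mounted at the origin on the work surface. World frame = base frame: x ahead of the robot, y to its left, z up, the work surface at z = 0. Lengths are in m, angles in rad, forces in N, time in s.
With the tool pointing down it reaches from about 0.425 to 0.925 m from the base axis. Payload 6.8 kg.
Tool frame: the origin (TCP) lies between the finger pads; the fingertips stand 17 mm ahead of it and the grasp point (between the pads) lies 2 mm behind it; z points along the fingers, x is the direction in which the jaws open and shut, and the axes are right-handed (so a half turn about z gives the same grasp; the last joint's range is limited). The gripper opens to 85 mm and grips with 20 to 120 N. Pads are 22 mm wide; open, the fingers measure 114 mm over their backs; the gripper's body (76 mm by 85 mm) begins 54 mm behind the grasp point. The pads swing forward as they close: fully open they stand 13 mm farther back than shut.
Start: joints at [-1.285, 0.477, 0.022, 1.555, -0.011, 1.109, -0.083], TCP at [0.259, 0.623, 0.248] pointing down, gripper open.
Joint ranges: [-2.96, 2.96], [-0.34, 2.1], [-1.41, 1.46], [0.24, 2.44], [-1.37, 4.51], [0.17, 1.92], [-2.96, 2.96]. Speed limits (rad/s): [2.39, 2.39, 3.14, 3.14, 3.14, 3.14, 3.14].

## Interface

Orientations are given as a unit quaternion [w, x, y, z].
In Python, from station import readout, read_camera, get_calibration, bot, models gives the robot as it stands.
- The arm moves only by the tool carry_out, never from a script. Its argument "deltas" is a list of rows, each a list of 2 entries, a list of its own where there are three numbers: the shift along the tool's x, y, z in cm, then the turn about the tool's z in degrees. A call has 1 to 10 rows; each row is the pose to reach, as a shift and turn from the pose measured when the call began, along the tool's axes at that moment; what a row does not reach only later rows make up. A row lasts 1/8 s, in which the tool goes at most 62.5 mm and 10.7 degrees, less where a joint would pass 70% of its speed; a pose out of reach is approached as far as the arm can. A call with a gripper value outside its range is refused whole. "hand" is the opening, from 0 (shut) to 1 (fully open), set as the call begins (left out, the last holds). The fingers move at their own pace and stop on an object; "newtons" is the grip in N (left out, the last holds). Time passes only in rows, so rows that repeat a pose let the fingers close. It gives the time, the measured TCP pose, the force and the opening at its end, in the units of the state.
- readout.get_obs(): the state, without advancing time (a new reading comes with each control period).
- read_camera(name): name is "scene" or "top" or "wrist"; returns the picture (400x640x3 uint8, red, green, blue); there is no depth.
- get_calibration(name): a dict with "fov_y" (degrees; the focal length in pixels is half the picture's height over the tangent of half this angle, whatever the lens; pixels are square), "cx", "cy" (the principal point, pixels), "world_from_camera" (4x4, takes a point from camera to world coordinates). Camera axes: x right, y down, z forward; pixel columns grow to the right and rows downward; lengths in m; the calibration is good to about 2 mm. A picture is of the moment at which its call begins: read the wrist's pose just before it. get_calibration takes no time and is no camera call; for the wrist camera it gives the pose at the moment of the call.
- bot.hand_in(): hands the job in, once; it reports no verdict.
Trained networks look in the newest picture that a camera, given by its name, has taken for a name from the list of things; names that differ only in an ending like _2 or _b are one class to them, and where a whole thing is asked for, a point or a joint stands for the part that bears it (a point fixed in the world has none). Each returns a list of dicts, best first, with "score" (0 to 1); they miss things now and then, are a little off and sometimes report something else, mostly with a low value. They report only what shows in the picture. A call takes as long as a camera call.
- models.spot_in(query, camera): "centre" ([row, column] in pixels, amid what is visible of it).
The state is a dict: "t": time; "q": joint angles; "joint_vel": joint speeds; "joint_torque": joint torques, N m; "eef_pos": TCP position; "tool_rot": TCP orientation; "contact_force": force on the tool from outside, world axes, zero at the start; "torque": the same for the moment, N m; "gripper_width": opening from 0.0 (shut) to 1.0 (fully open).
Only numpy, scipy, OpenCV 4.12 (cv2) and the standard library are available. Lean on these libraries where they do the work, as an engineer would, in place of code of your own. Each camera call takes 0.05 s, during which the arm holds its last target. There are 200 camera calls.

## Working session

There is one attempt and no reset: what is moved stays moved. The work goes in short steps, Python scripts to look and compute and a tool call to move; the robot and the scene stay as the last step left them, time stands still between calls to the robot, and variables do not carry over. Pictures are saved under pics/ and viewed, about 8 in all and at most 12, crops included, and the job is handed in when it is done.

Besides the shell and the picture viewer there is one more tool, called after "Call:" by a JSON object that holds its "op" and its "data", one argument or row to a line. carry_out: Moves the arm, as the interface text tells. Its arguments: {"type":"object","properties":{"deltas":{"type":"array"},"hand":{"type":"number"},"newtons":{"type":"number"}},"required":["deltas"]}

```bash
mkdir -p pics; ls; python3 - <<'E'
from station import readout, read_camera, get_calibration, bot, models
import cv2,numpy as np
o=readout.get_obs()
for k in o: print(k,np.round(o[k],3))
for c in ("scene","top","wrist"):
    im=read_camera(c); cv2.imwrite(f"pics/{c}0.png",im[:,:,::-1])
    k=get_calibration(c); print(c,k["fov_y"],k["cx"],k["cy"],{x:k[x] for x in k if x not in("fov_y","cx","cy","world_from_camera")}); print(np.round(k["world_from_camera"],3))
    if c!="wrist":
        for n in ("plancha","slot_mouth","drip_tray","tray_plain_end","jar","tongs","basting_brush"):
            print(n,[(np.round(d["centre"]).tolist(),round(d["score"],2)) for d in models.spot_in(n,c)[:2]])
E
```

```text
pics
t 0.0
q [-1.285  0.478  0.022  1.556 -0.011  1.109 -0.083]
joint_vel [ 0.001  0.001 -0.    -0.001  0.     0.    -0.   ]
joint_torque [ 1.0000e-03 -5.9645e+01  1.6090e+00 -2.8120e+01  1.3000e-02  9.0000e-03
  0.0000e+00]
eef_pos [0.259 0.623 0.247]
tool_rot [ 0.001  0.832  0.555 -0.001]
contact_force [-0.754  0.482  0.641]
torque [-0.014  0.003 -0.013]
gripper_width 0.999
scene 48.20667117742029 315.5635804824715 202.60847087753106 {}
[[-0.726  0.584 -0.364  1.042]
 [ 0.688  0.625 -0.369  0.516]
 [ 0.012 -0.518 -0.856  1.085]
 [ 0.     0.     0.     1.   ]]
plancha []
slot_mouth [([254.0, 260.0], 0.88)]
drip_tray [([214.0, 305.0], 0.68), ([254.0, 259.0], 0.5)]
tray_plain_end [([212.0, 306.0], 0.94)]
jar [([258.0, 446.0], 0.64)]
tongs [([154.0, 276.0], 0.97), ([264.0, 373.0], 0.25)]
basting_brush [([266.0, 370.0], 0.81)]
top 48.81613572949566 321.7768438331958 200.57532155917863 {}
[[-0.017 -0.986  0.164  0.392]
 [-1.     0.016 -0.006  0.088]
 [ 0.003 -0.164 -0.987  1.236]
 [ 0.     0.     0.     1.   ]]
plancha [([120.0, 324.0], 0.61)]
slot_mouth [([119.0, 324.0], 0.67)]
drip_tray [([178.0, 325.0], 0.61)]
tray_plain_end [([175.0, 323.0], 0.89), ([240.0, 195.0], 0.37)]
jar [([243.0, 195.0], 0.96)]
tongs [([236.0, 406.0], 0.61)]
basting_brush [([202.0, 245.0], 0.7)]
wrist 62.81603264358656 323.1811978834239 198.3972523759142 {}
[[ 0.384  0.886  0.26   0.193]
 [ 0.923 -0.369 -0.107  0.65 ]
 [ 0.001  0.281 -0.96   0.373]
 [ 0.     0.     0.     1.   ]]
```

```bash
python3 - <<'E'
import cv2
a=cv2.imread("pics/top0.png"); cv2.imwrite("pics/topc.png",cv2.resize(a[30:300,120:480],None,fx=2.2,fy=2.2,interpolation=2))
E
```

```text
(no output)
```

View pics/topc.png

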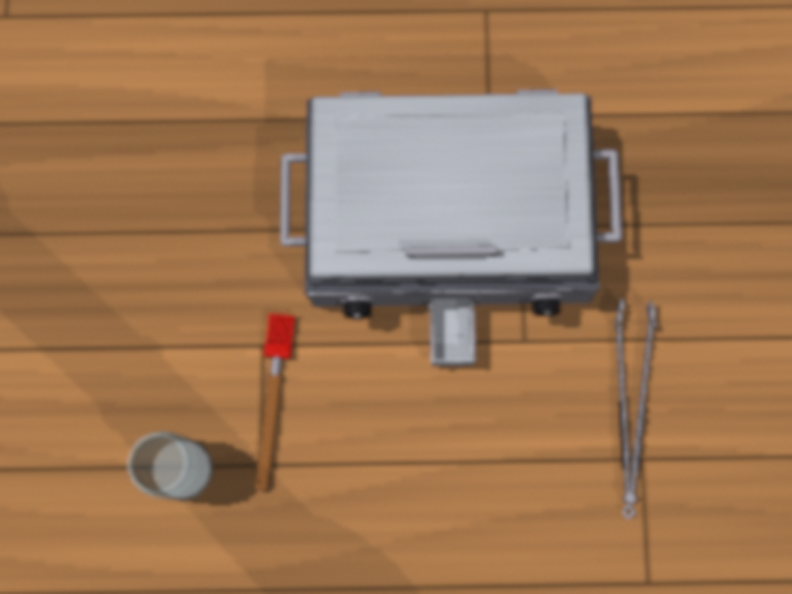

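View pics/scene0.png

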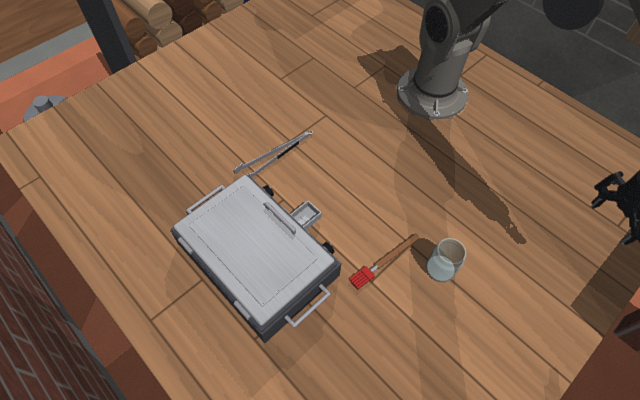

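```bash
cat > h.py <<'E'
from station import readout, read_camera, get_calibration, bot, models
import cv2,numpy as np
def ray(k,u,v,z):
    f=200/np.tan(np.radians(k["fov_y"]/2)); T=np.array(k["world_from_camera"])
    d=T[:3,:3]@[(u-k["cx"])/f,(v-k["cy"])/f,1]; o=T[:3,3]
    return o+d*(z-o[2])/d[2]
def proj(k,P):
    f=200/np.tan(np.radians(k["fov_y"]/2)); T=np.array(k["world_from_camera"])
    c=T[:3,:3].T@(np.array(P)-T[:3,3]); return k["cx"]+f*c[0]/c[2],k["cy"]+f*c[1]/c[2]
def shot(name,file):
    k=get_calibration(name); im=read_camera(name)[:,:,::-1].copy(); cv2.imwrite("pics/"+file,im); return k,im
def state():
    o=readout.get_obs(); w,x,y,z=o["tool_rot"]
    from scipy.spatial.transform import Rotation as R
    M=R.from_quat([x,y,z,w]).as_matrix()
    return o,np.array(o["eef_pos"]),M
def go(target_xyz,az):
    "tool shift cm & turn deg to bring TCP to target with tool x at azimuth az deg"
    o,p,M=state(); d=M.T@(np.array(target_xyz)-p)*100
    a=np.degrees(np.arctan2(M[1,0],M[0,0])); t=-((az-a+180)%360-180)
    print("t %.2f"%o["t"],"pos",np.round(p,4),"az %.2f"%a,"tilt",np.round(M[:2,2],4),"F",np.round(o["contact_force"],1),"w",round(o["gripper_width"],3),"q7 %.2f"%o["q"][6]);print("delta cm",np.round(d,2),"turn deg %.2f (sign: +tool z)"%t)
E
python3 - <<'E'
from h import *
k=get_calibration("top")
px=lambda u,v:(120+u/2.2,30+v/2.2)
for n,u,v,z in [("lidFL",312,276,.117),("lidFR",590,274,.117),("boxL",310,304,0),("panL",310,297,.095),("panR",597,292,.095),("trayL",431,365,.042),("trayR",475,363,.042),("trayLb",432,305,.042),("trayRb",474,302,.042),("knobL",357,308,.05),("knobR",546,305,.05),("jar",182,475,0),("brush",264,490,0),("brushhead",278,338,0),("tongs",628,512,.01),("tongtipL",622,302,.01),("tongtipR",654,308,.01),("lidBL",310,97,.117),("lidBR",588,94,.117)]:
    print(n,np.round(ray(k,*px(u,v),z),3))
E
```

```text
lidFL [0.7   0.237 0.117]
lidFR [ 0.697 -0.094  0.117]
boxL [0.694 0.255 0.   ]
panL [0.679 0.242 0.095]
panR [ 0.68  -0.105  0.095]
trayL [0.603 0.098 0.042]
trayR [0.605 0.043 0.042]
trayLb [0.68  0.095 0.042]
trayRb [0.683 0.042 0.042]
knobL [0.676 0.189 0.05 ]
knobR [ 0.676 -0.048  0.05 ]
jar [0.474 0.416 0.   ]
brush [0.453 0.312 0.   ]
brushhead [0.649 0.296 0.   ]
tongs [ 0.418 -0.146  0.01 ]
tongtipL [ 0.688 -0.151  0.01 ]
tongtipR [ 0.679 -0.192  0.01 ]
lidBL [0.926 0.241 0.117]
lidBR [ 0.925 -0.101  0.117]
```

```bash
python3 -c "
from h import *
go([.59,.07,.2],90)"
```

```text
t 0.85 pos [0.259  0.6234 0.2483] az 67.44 tilt [0.     0.0001] F [-0.  -0.6  0.6] w 1.0 q7 -0.08
delta cm [-38.4   51.8    4.83] turn deg -22.56 (sign: +tool z)
```

Call:
{"op": "carry_out", "data": {
  "deltas": [
    [[-3.8, 5.2, 0], -2],
    [[-7.7, 10.4, 0], -5],
    [[-11.5, 15.5, 0], -7],
    [[-15.4, 20.7, 0], -9],
    [[-19.2, 25.9, 0], -11],
    [[-23, 31.1, 0], -14],
    [[-26.9, 36.3, 0.5], -16],
    [[-30.7, 41.4, 2], -18],
    [[-34.6, 46.6, 4], -20.5],
    [[-38.4, 51.8, 4.8], -22.6]
  ]
}}

```text
t: 2.1
eef_pos: [0.5779, 0.0894, 0.2039]
tool_rot: [-0.0, 0.706, 0.708, 0.0]
contact_force: [0.0, 0.6, 0.2]
gripper_width: 0.999
```

Call:
{"op": "carry_out", "data": {
  "deltas": [
    [[0, 0, 0], 0]
  ]
}}

```text
t: 2.22
eef_pos: [0.5795, 0.0829, 0.2032]
tool_rot: [0.001, 0.709, 0.705, -0.001]
contact_force: [-0.7, -0.0, -0.1]
gripper_width: 0.997
```

```bash
python3 - <<'E'
from h import *
go([.635,.07,.08],90)
k,im=shot("wrist","w1.png")
for n in ("slot_mouth","drip_tray","tray_plain_end"): print(n,[(np.round(d["centre"]).tolist(),round(d["score"],2)) for d in models.spot_in(n,"wrist")[:2]])
np.save("k1.npy",k,allow_pickle=True)
E
```

```text
t 2.23 pos [0.5795 0.0829 0.2032] az 89.63 tilt [-0.     -0.0028] F [-0.7 -0.  -0.1] w 0.997 q7 1.39
delta cm [-1.22  5.55 12.33] turn deg -0.37 (sign: +tool z)
slot_mouth [([322.0, 320.0], 0.68)]
drip_tray [([251.0, 313.0], 0.67)]
tray_plain_end [([251.0, 312.0], 0.66)]
```

View pics/w1.png

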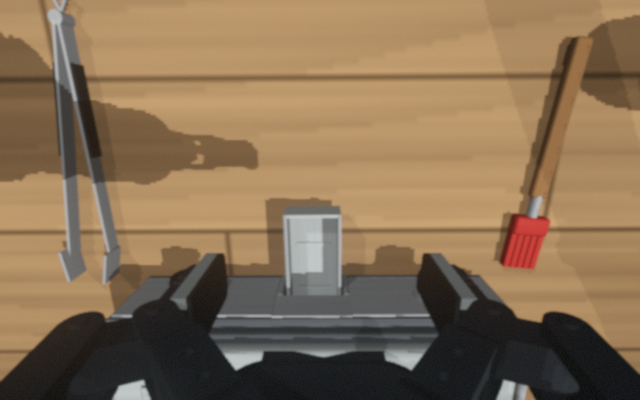

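```bash
python3 - <<'E'
from h import *
k=np.load("k1.npy",allow_pickle=True).item()
for n,u,v,z in [("endL",284,214,.042),("endR",341,214,.042),("inL",286,290,.042),("inR",344,290,.042),("cornL",152,277,0),("cornR",480,277,0)]: print(n,np.round(ray(k,u,v,z),4))
im=cv2.imread("pics/w1.png"); cv2.imwrite("pics/w1c.png",cv2.resize(im[195:335,230:400],None,fx=4.2,fy=4.2,interpolation=2))
E
```

```text
endL [0.6069 0.0461 0.042 ]
endR [0.6072 0.0988 0.042 ]
inL [0.6866 0.0449 0.042 ]
inR [0.6869 0.1024 0.042 ]
cornL [ 0.6954 -0.1108  0.    ]
cornR [0.6973 0.2576 0.    ]
```

View pics/w1c.png

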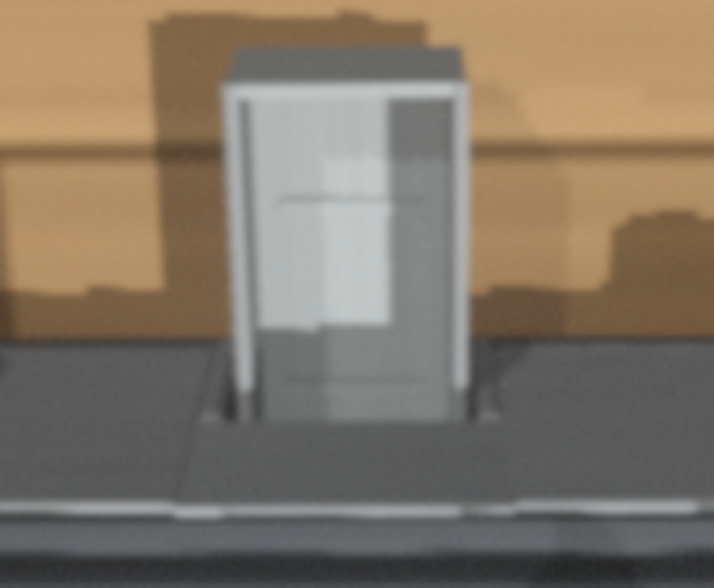

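```bash
python3 - <<'E'
from h import *
k=np.load("k1.npy",allow_pickle=True).item()
c=lambda u,v:(230+u/4.2,195+v/4.2)
for n,u,v,z in [("endL",222,84,.042),("endR",467,84,.042),("inL",240,400,.042),("inR",471,400,.042),("slL",222,420,.048),("slR",480,420,.048),("base0",5,340,0),("base1",710,340,0),("top0",5,508,.095),("top1",690,508,.095)]: print(n,np.round(ray(k,*c(u,v),z),4))
E
```

```text
endL [0.6079 0.045  0.042 ]
endR [0.6082 0.099  0.042 ]
inL [0.6869 0.046  0.042 ]
inR [0.6871 0.1006 0.042 ]
slL [0.6884 0.0424 0.048 ]
slR [0.6887 0.1024 0.048 ]
base0 [ 0.6945 -0.0216  0.    ]
base1 [0.6955 0.1668 0.    ]
top0 [0.6778 0.0056 0.095 ]
top1 [0.6785 0.1409 0.095 ]
```

Call:
{"op": "carry_out", "data": {
  "deltas": [
    [[-1.1, 3, 4], -0.4],
    [[-1.1, 5.85, 8], -0.4],
    [[-1.1, 5.85, 12], -0.4],
    [[-1.1, 5.85, 12], -0.4]
  ]
}}

```text
t: 2.92
eef_pos: [0.6331, 0.0826, 0.0812]
tool_rot: [-0.003, 0.702, 0.712, -0.002]
contact_force: [0.5, 0.1, 0.3]
gripper_width: 0.997
```

```bash
python3 -c "
from h import *
go([.638,.072,.029],90)"
```

```text
t 2.92 pos [0.6331 0.0826 0.0812] az 90.83 tilt [-0.0068  0.0008] F [0.5 0.1 0.3] w 0.997 q7 1.47
delta cm [-1.07  0.5   5.22] turn deg 0.83 (sign: +tool z)
```

Call:
{"op": "carry_out", "data": {
  "deltas": [
    [[-1.0, 0.5, 2], 0.8],
    [[-1.0, 0.5, 2], 0.8]
  ]
}}

```text
t: 3.18
eef_pos: [0.6377, 0.0719, 0.0608]
tool_rot: [-0.003, 0.707, 0.707, -0.003]
contact_force: [-0.1, 0.2, 0.6]
gripper_width: 0.996
```

```bash
python3 -c "
from h import *
go([.638,.072,.029],90)
print(readout.get_obs()['joint_vel'])"
```

```text
t 3.17 pos [0.6377 0.0719 0.0608] az 89.97 tilt [-0.0078  0.0001] F [-0.1  0.2  0.6] w 0.996 q7 1.48
delta cm [0.01 0.05 3.18] turn deg -0.03 (sign: +tool z)
[-0.00308049 -0.02057329 -0.00521409 -0.01299785 -0.00154683  0.01143216
 -0.00333478]
```

Call:
{"op": "carry_out", "data": {
  "deltas": [
    [[0, 0, 1.6], 0],
    [[0, 0, 3.1], 0],
    [[0, 0, 3.1], 0]
  ]
}}

```text
t: 3.55
eef_pos: [0.6362, 0.0719, 0.0282]
tool_rot: [-0.004, 0.707, 0.707, -0.004]
contact_force: [-1.4, 0.1, -0.4]
gripper_width: 1.002
```

Call:
{"op": "carry_out", "data": {
  "deltas": [
    [[0, 0, 0], 0],
    [[0, 0, 0], 0],
    [[0, 0, 0], 0],
    [[0, 0, 0], 0],
    [[0, 0, 0], 0]
  ],
  "hand": 0,
  "newtons": 70
}}

```text
t: 4.18
eef_pos: [0.6363, 0.0719, 0.0287]
tool_rot: [-0.004, 0.707, 0.707, -0.004]
contact_force: [-2.8, 0.4, 6.0]
gripper_width: 0.621
```

Call:
{"op": "carry_out", "data": {
  "deltas": [
    [[0, -1, 0], 0],
    [[0, -2.5, 0], 0],
    [[0, -4.5, 0], 0],
    [[0, -6.5, 0], 0],
    [[0, -8.5, 0], 0],
    [[0, -10.5, 0], 0],
    [[0, -10.5, 0], 0]
  ]
}}

```text
t: 5.05
eef_pos: [0.5285, 0.0717, 0.029]
tool_rot: [-0.005, 0.707, 0.707, -0.005]
contact_force: [0.0, 0.4, -3.6]
gripper_width: 0.617
```

```bash
python3 -c "
from h import *
go([.446,.072,.031],90)"
```

```text
t 5.05 pos [0.5285 0.0717 0.029 ] az 90.02 tilt [-0.014  -0.0007] F [ 0.   0.4 -3.6] w 0.617 q7 1.45
delta cm [ 0.03 -8.25 -0.08] turn deg 0.02 (sign: +tool z)
```

Call:
{"op": "carry_out", "data": {
  "deltas": [
    [[0, -2, 0], 0],
    [[0, -4, 0], 0],
    [[0, -6, 0], 0],
    [[0, -8, 0], 0],
    [[0, -8.9, 0], 0],
    [[0, -8.9, 0], 0],
    [[0, -8.9, -3], 0],
    [[0, -8.9, -6.5], 0],
    [[0, -8.9, -6.5], 0]
  ]
}}

```text
t: 6.18
eef_pos: [0.4436, 0.0723, 0.0974]
tool_rot: [-0.003, 0.707, 0.707, -0.002]
contact_force: [0.7, 0.5, -2.4]
gripper_width: 0.621
```

```bash
python3 - <<'E'
from h import *
go([.44,.16,.095],50)
k,im=shot("scene","s2.png"); k2,im2=shot("top","t2.png")
cv2.imwrite("pics/c2.png",np.vstack([cv2.resize(im[130:290,220:480],None,fx=2,fy=2),cv2.resize(im2[90:230,200:460],None,fx=2,fy=2)])[:600])
E
```

```text
t 6.17 pos [0.4436 0.0723 0.0974] az 90.00 tilt [-0.0077  0.0012] F [ 0.7  0.5 -2.4] w 0.621 q7 1.38
delta cm [ 8.77 -0.35  0.25] turn deg 40.00 (sign: +tool z)
```

View pics/c2.png

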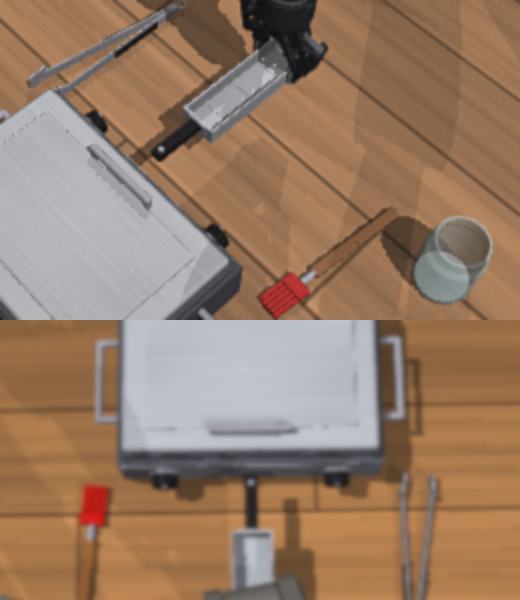

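Call:
{"op": "carry_out", "data": {
  "deltas": [
    [[1.5, -0.3, 0], 10],
    [[3.5, -0.3, 0], 20],
    [[5.5, -0.3, 0], 30],
    [[7.5, -0.3, 0], 40],
    [[8.8, -0.3, 0], 50],
    [[8.8, 0, 0], 60],
    [[8.8, 2, 0], 70],
    [[8.8, 5, 0], 80],
    [[8.8, 8, 0], 90],
    [[8.8, 11, 0], 100]
  ]
}}

```text
t: 7.52
eef_pos: [0.5516, 0.1597, 0.0919]
tool_rot: [0.002, 0.996, -0.09, -0.007]
contact_force: [-0.6, -0.8, -2.3]
gripper_width: 0.621
```

```bash
python3 -c "
from h import *
go([.585,.16,.040],-40)"
```

```text
t 7.53 pos [0.5516 0.1597 0.0919] az -10.29 tilt [-0.0144 -0.002 ] F [-0.6 -0.8 -2.3] w 0.621 q7 -0.15
delta cm [ 3.36 -0.65  5.15] turn deg 29.71 (sign: +tool z)
```

Call:
{"op": "carry_out", "data": {
  "deltas": [
    [[1.5, -0.3, 0], 10],
    [[3.3, -0.6, 0], 20],
    [[3.3, -0.6, 2], 29.7],
    [[3.3, -0.6, 4], 29.7],
    [[3.3, -0.6, 5.2], 29.7],
    [[3.3, -0.6, 5.2], 29.7],
    [[3.3, -0.6, 5.2], 29.7]
  ]
}}

```text
t: 8.4
eef_pos: [0.5847, 0.1595, 0.0399]
tool_rot: [0.003, 0.94, -0.342, -0.006]
contact_force: [-0.1, 0.9, -2.2]
gripper_width: 0.62
```

Call:
{"op": "carry_out", "data": {
  "deltas": [
    [[0, 0, 0.7], 0],
    [[0, 0, 1.4], 0],
    [[0, 0, 1.6], 0],
    [[0, 0, 1.6], 0]
  ]
}}

```text
t: 8.9
eef_pos: [0.5844, 0.1594, 0.0237]
tool_rot: [0.003, 0.94, -0.342, -0.006]
contact_force: [0.5, 0.7, -3.5]
gripper_width: 0.616
```

```bash
python3 -c "
from h import *
go([.585,.16,.017],-40)"
```

```text
t 8.90 pos [0.5844 0.1594 0.0237] az -39.96 tilt [-0.0139 -0.0017] F [ 0.5  0.7 -3.5] w 0.616 q7 -0.49
delta cm [ 0.01 -0.09  0.67] turn deg 0.04 (sign: +tool z)
```

Call:
{"op": "carry_out", "data": {
  "deltas": [
    [[0, 0, 0.3], 0],
    [[0, 0, 0.6], 0],
    [[0, 0, 0.6], 0]
  ]
}}

```text
t: 9.28
eef_pos: [0.5842, 0.1594, 0.0175]
tool_rot: [0.003, 0.94, -0.342, -0.006]
contact_force: [0.5, -0.2, -3.3]
gripper_width: 0.616
```

Call:
{"op": "carry_out", "data": {
  "deltas": [
    [[0, 0, 0.2], 0],
    [[0, 0, 0.2], 0]
  ]
}}

```text
t: 9.52
eef_pos: [0.5843, 0.1594, 0.0157]
tool_rot: [0.003, 0.94, -0.342, -0.006]
contact_force: [-0.9, -0.9, -0.2]
gripper_width: 0.619
```

Call:
{"op": "carry_out", "data": {
  "deltas": [
    [[0, 0, 0.1], 0],
    [[0, 0, 0.1], 0]
  ]
}}

```text
t: 9.78
eef_pos: [0.5843, 0.1594, 0.0155]
tool_rot: [0.003, 0.94, -0.342, -0.006]
contact_force: [-3.2, -0.1, 7.8]
gripper_width: 0.622
```

Call:
{"op": "carry_out", "data": {
  "deltas": [
    [[0, 0, 0], 0],
    [[0, 0, 0], 0],
    [[0, 0, 0], 0],
    [[0, 0, -1], 0],
    [[0, 0, -3], 0],
    [[0, 0, -6], 0],
    [[0, 0, -10], 0],
    [[0, 0, -14], 0],
    [[0, 0, -14], 0]
  ],
  "hand": 1
}}

```text
t: 10.9
eef_pos: [0.5887, 0.1596, 0.1601]
tool_rot: [0.0, 0.94, -0.342, -0.004]
contact_force: [-0.5, -0.3, 0.3]
gripper_width: 0.998
```

```bash
python3 - <<'E'
from h import *
go([.48,.02,.15],140)
k2,im2=shot("top","t3.png")
for n in ("tray_handle_wall","tray_plain_end","drip_tray"): print(n,[(np.round(d["centre"]).tolist(),round(d["score"],2)) for d in models.spot_in(n,"top")[:2]])
E
```

```text
t 10.90 pos [0.5887 0.1596 0.1601] az -40.00 tilt [-0.0073  0.0018] F [-0.5 -0.3  0.3] w 0.998 q7 -0.61
delta cm [ 0.65 17.68  1.06] turn deg -180.00 (sign: +tool z)
tray_handle_wall [([228.0, 321.0], 0.61)]
tray_plain_end [([225.0, 321.0], 0.92)]
drip_tray [([227.0, 322.0], 0.82)]
```

Call:
{"op": "carry_out", "data": {
  "deltas": [
    [[0.1, 2, 0], -10],
    [[0.2, 4, 0], -20],
    [[0.3, 6, 0], -30],
    [[0.4, 8, 0], -40],
    [[0.5, 10, 0], -50],
    [[0.6, 12, 0], -60],
    [[0.6, 14, 0], -70],
    [[0.6, 16, 0], -80],
    [[0.6, 17.7, 0], -90],
    [[0.6, 17.7, 0], -100]
  ]
}}

```text
t: 12.35
eef_pos: [0.4748, 0.0186, 0.1561]
tool_rot: [-0.004, 0.865, 0.502, -0.008]
contact_force: [-0.7, 0.8, 1.4]
gripper_width: 0.998
```

Call:
{"op": "carry_out", "data": {
  "deltas": [
    [[0, 0, 0], -10],
    [[0, 0, 0], -20],
    [[0, 0, 0], -30],
    [[0, 0, 0], -40],
    [[0, 0, 0], -50],
    [[0, 0, 0], -60],
    [[0, 0, 0], -70],
    [[0, 0, 0], -80],
    [[0, 0, 0], -80]
  ]
}}

```text
t: 13.48
eef_pos: [0.4742, 0.0184, 0.1554]
tool_rot: [-0.009, 0.341, 0.94, -0.004]
contact_force: [0.8, -0.4, 0.3]
gripper_width: 1.0
```

```bash
python3 - <<'E'
from h import *
go([.463,.014,.08],140)
k,im=shot("wrist","w4.png")
np.save("k4.npy",k,allow_pickle=True)
E
```

```text
t 13.47 pos [0.4742 0.0184 0.1554] az 140.14 tilt [-0.0197 -0.0019] F [ 0.8 -0.4  0.3] w 1.0 q7 2.33
delta cm [ 0.47 -0.95  7.56] turn deg 0.14 (sign: +tool z)
```

View pics/w4.png

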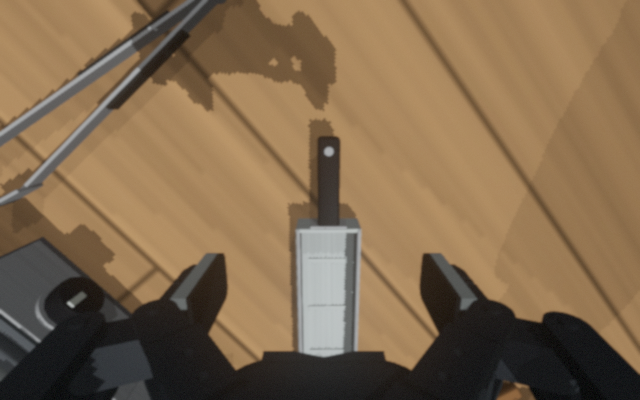

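```bash
python3 - <<'E'
from h import *
k=np.load("k4.npy",allow_pickle=True).item()
a=ray(k,329,137,.027);b=ray(k,328.5,224,.027);c=(ray(k,296,229,.028)+ray(k,361,229,.028))/2
d=(ray(k,300,345,.028)+ray(k,357,345,.028))/2
print(a,b,c,d,np.linalg.norm(b-a))
for p,q in((a,b),(c,d),(a,d)): print(np.degrees(np.arctan2(*(q-p)[[1,0]])))
u=(c-a)/np.linalg.norm(c-a); 
for s in (.035,.04,.045):
    g=c-u*s; print(s,g); go([g[0],g[1],.0215],np.degrees(np.arctan2(u[1],u[0]))+90)
E
```

```text
[ 0.43890876 -0.01434602  0.027     ] [0.48431101 0.03992103 0.027     ] [0.48686061 0.04301784 0.028     ] [0.559171   0.13040162 0.028     ] 0.07075504644364806
50.082639965795245
50.392124894734906
50.278817722810096
0.035 [0.46441513 0.01616674 0.02753192]
t 13.53 pos [0.4743 0.0184 0.1555] az 140.02 tilt [-0.0195 -0.0019] F [-0.6 -0.2  0.5] w 0.998 q7 2.33
delta cm [ 0.43 -0.62 13.42] turn deg -0.08 (sign: +tool z)
0.04 [0.46120863 0.01233087 0.02746505]
t 13.53 pos [0.4743 0.0184 0.1555] az 140.02 tilt [-0.0195 -0.0019] F [-0.6 -0.2  0.5] w 0.998 q7 2.33
delta cm [ 0.43 -1.12 13.42] turn deg -0.08 (sign: +tool z)
0.045 [0.45800213 0.008495   0.02739818]
t 13.53 pos [0.4743 0.0184 0.1555] az 140.02 tilt [-0.0195 -0.0019] F [-0.6 -0.2  0.5] w 0.998 q7 2.33
delta cm [ 0.43 -1.62 13.43] turn deg -0.08 (sign: +tool z)
```

Call:
{"op": "carry_out", "data": {
  "deltas": [
    [[0.4, -2.1, 3], 0],
    [[0.4, -2.1, 7], 0],
    [[0.4, -2.1, 10.5], 0],
    [[0.4, -2.1, 12.5], 0],
    [[0.4, -2.1, 13.3], 0],
    [[0.4, -2.1, 13.3], 0]
  ]
}}

```text
t: 14.28
eef_pos: [0.455, 0.0045, 0.0227]
tool_rot: [-0.009, 0.342, 0.939, -0.004]
contact_force: [-0.3, 0.4, -0.0]
gripper_width: 0.999
```

```bash
python3 -c "
from h import *
go([.4548,.0047,.0215],140.2)"
```

```text
t 14.28 pos [0.455  0.0045 0.0227] az 139.94 tilt [-0.0202 -0.0022] F [-0.3  0.4 -0. ] w 0.999 q7 2.39
delta cm [ 0.02 -0.    0.12] turn deg -0.26 (sign: +tool z)
```

Call:
{"op": "carry_out", "data": {
  "deltas": [
    [[0, 0, 0], 0],
    [[0, 0, 0], 0],
    [[0, 0, 0], 0],
    [[0, 0, 0], 0],
    [[0, 0, 0], 0],
    [[0, 0, 0], 0],
    [[0, 0, 0], 0],
    [[0, 0, 0], 0]
  ],
  "hand": 0,
  "newtons": 110
}}

```text
t: 15.28
eef_pos: [0.4551, 0.0046, 0.0231]
tool_rot: [-0.009, 0.342, 0.939, -0.004]
contact_force: [-2.3, -0.1, 6.3]
gripper_width: 0.182
```

Call:
{"op": "carry_out", "data": {
  "deltas": [
    [[0, 0, -0.5], 0],
    [[0, 0, -1.5], 0],
    [[0, 0, -2.5], 0],
    [[0, 0, -2.5], 0]
  ]
}}

```text
t: 15.78
eef_pos: [0.4563, 0.0047, 0.049]
tool_rot: [-0.008, 0.342, 0.94, -0.004]
contact_force: [0.9, -1.0, -2.8]
gripper_width: 0.183
```

```bash
python3 - <<'E'
from h import *
go([.463,.07,.0227+.0165],90)
print(readout.get_obs()["torque"])
k,im=shot("scene","s5.png"); k2,im2=shot("wrist","w5.png"); np.save("k5.npy",k2,allow_pickle=True)
cv2.imwrite("pics/c5.png",np.vstack([cv2.resize(im[150:270,260:460],(640,384)),cv2.resize(im2[150:,:],(512,200)) if 0 else im2[180:,:]])[:600])
E
```

```text
t 15.78 pos [0.4563 0.0047 0.049 ] az 139.95 tilt [-0.0181 -0.0018] F [ 0.9 -1.  -2.8] w 0.183 q7 2.38
delta cm [3.67 5.44 0.96] turn deg 49.95 (sign: +tool z)
[-0.32373647  0.17100447 -0.02525293]
```

View pics/c5.png

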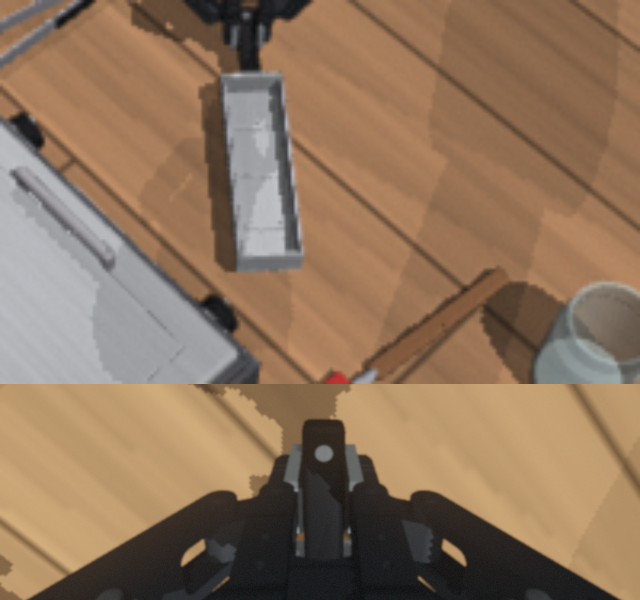

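Call:
{"op": "carry_out", "data": {
  "deltas": [
    [[2, 0, 0], 5],
    [[4, 2, 0], 12],
    [[5.7, 4, 0], 20],
    [[5.7, 4, 0], 30],
    [[5.7, 4, 0], 40],
    [[5.7, 4, 0], 50],
    [[5.7, 4, 0.4], 50],
    [[5.7, 4, 0.4], 50]
  ]
}}

```text
t: 16.88
eef_pos: [0.4372, 0.072, 0.044]
tool_rot: [-0.006, 0.706, 0.708, -0.008]
contact_force: [-0.3, -0.8, -3.0]
gripper_width: 0.185
```

```bash
python3 - <<'E'
from h import *
go([.45,.0724,.0396],90)
k,im=shot("scene","s6.png"); k2,im2=shot("wrist","w6.png");k3,im3=shot("top","t6.png"); np.save("k6.npy",[k,k2,k3],allow_pickle=True)
cv2.imwrite("pics/c6.png",np.vstack([cv2.resize(im[170:260,240:360],(640,480),interpolation=2)[:, :],cv2.resize(im3[140:240,240:400],(640,400),interpolation=2)])[:880])
a=cv2.resize(im[175:265,240:350],(396*1,324),interpolation=2);b=cv2.resize(im3[145:235,270:380],(396,324),interpolation=2)
cv2.imwrite("pics/c6.png",np.vstack([np.hstack([a,b])[:, :792],cv2.resize(im2[130:,:],(640,270))[:, :] if 0 else np.zeros((1,792,3),np.uint8)]))
E
```

```text
t 16.88 pos [0.4372 0.072  0.044 ] az 90.17 tilt [-0.0206 -0.0023] F [-0.3 -0.8 -3. ] w 0.185 q7 1.58
delta cm [0.04 1.29 0.42] turn deg 0.17 (sign: +tool z)
```

View pics/c6.png

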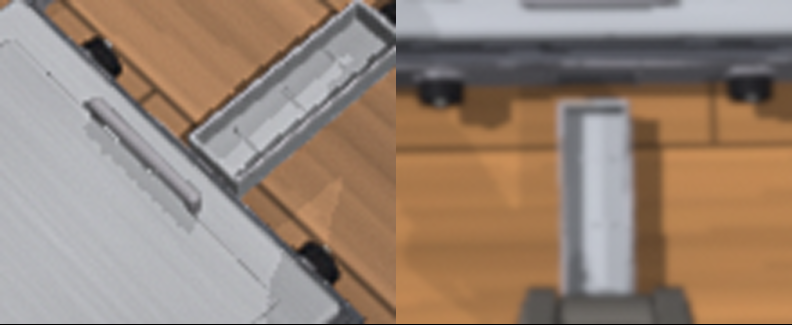

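```bash
python3 - <<'E'
from h import *
k,k2,k3=np.load("k6.npy",allow_pickle=True)
im=cv2.imread("pics/t6.png"); im0=cv2.imread("pics/top0.png")
# brightness-gradient edges along rows: tray side rims
g=cv2.cvtColor(im,6).astype(float); b=im.astype(int)
sat=(im.max(2).astype(int)-im.min(2))
for v in range(178,224,5): 
    r=np.where(sat[v,295:355]<40)[0]+295; 
    if len(r): print(v,r.min(),r.max(), np.round(((ray(k3,r.min()-.5,v,.048)+ray(k3,r.max()+.5,v,.048))/2)[:2],4))
s0=(im0.max(2).astype(int)-im0.min(2))
for v in range(174,196,4):
    r=np.where(s0[v,295:355]<40)[0]+295; print("t0",v,r.min(),r.max(),np.round(((ray(k3,r.min()-.5,v,.042)+ray(k3,r.max()+.5,v,.042))/2)[:2],4))
E
python3 - <<'E'
import cv2,numpy as np
im=cv2.imread("pics/s6.png"); cv2.imwrite("pics/s6c.png",cv2.resize(im[170:250,280:380],(800,640),interpolation=2)[:600])
E
```

```text
178 315 335 [0.6517 0.0717]
183 315 335 [0.6376 0.072 ]
188 316 335 [0.6236 0.0709]
193 315 335 [0.6097 0.0725]
198 316 336 [0.5957 0.07  ]
203 316 336 [0.5819 0.0703]
208 316 336 [0.5681 0.0705]
213 316 336 [0.5544 0.0708]
218 316 336 [0.5407 0.071 ]
223 316 336 [0.527  0.0713]
t0 174 316 336 [0.6643 0.0687]
t0 178 316 336 [0.6529 0.0689]
t0 182 315 336 [0.6416 0.0705]
t0 186 315 336 [0.6304 0.0707]
t0 190 316 336 [0.6191 0.0695]
t0 194 316 336 [0.6079 0.0697]
```

Call:
{"op": "carry_out", "data": {
  "deltas": [
    [[-0.12, 0, 0.35], 0.1],
    [[-0.12, 0.6, 0.33], 0.1],
    [[-0.12, 1.2, 0.32], 0.1],
    [[-0.12, 1.8, 0.31], 0.1],
    [[-0.12, 2.4, 0.3], 0.1],
    [[-0.12, 3.0, 0.29], 0.1],
    [[-0.12, 3.6, 0.28], 0.1],
    [[-0.12, 4.0, 0.27], 0.1]
  ]
}}

```text
t: 18.02
eef_pos: [0.4604, 0.0694, 0.037]
tool_rot: [-0.018, 0.706, 0.707, -0.021]
contact_force: [-39.1, 0.5, 7.8]
gripper_width: 0.185
```

```bash
python3 - <<'E'
from h import *
go([.53,.071,.0400],90)
E
```

```text
t 18.02 pos [0.4604 0.0694 0.037 ] az 90.06 tilt [-0.0542 -0.0046] F [-39.1   0.5   7.8] w 0.185 q7 1.60
delta cm [ 0.15  6.94 -0.68] turn deg 0.06 (sign: +tool z)
```

Call:
{"op": "carry_out", "data": {
  "deltas": [
    [[0.1, -1.2, -0.2], 0],
    [[0.1, -2.0, -0.3], 0],
    [[0.1, -2.0, -0.3], 0]
  ]
}}

```text
t: 18.4
eef_pos: [0.4414, 0.0706, 0.0415]
tool_rot: [-0.017, 0.706, 0.707, -0.02]
contact_force: [0.5, 0.1, -2.6]
gripper_width: 0.183
```

```bash
python3 - <<'E'
from h import *
go([.45,.0715,.0400],90)
k,im=shot("scene","s7.png");np.save("k7.npy",k,allow_pickle=True)
cv2.imwrite("pics/s7c.png",cv2.resize(im[170:250,270:380],(792,576),interpolation=2))
E
```

```text
t 18.40 pos [0.4414 0.0706 0.0415] az 90.07 tilt [-0.0523 -0.0042] F [ 0.5  0.1 -2.6] w 0.183 q7 1.59
delta cm [0.09 0.87 0.1 ] turn deg 0.07 (sign: +tool z)
```

View pics/s7c.png

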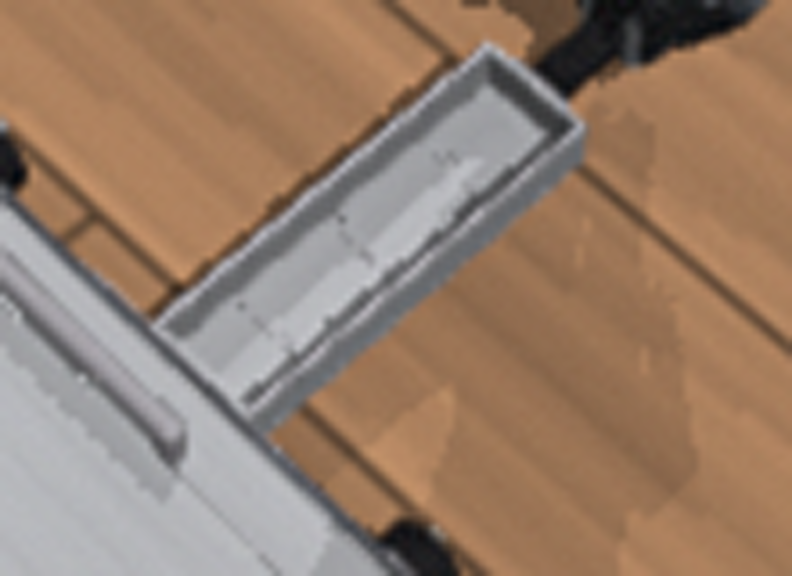

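Call:
{"op": "carry_out", "data": {
  "deltas": [
    [[0, 0, 0.5], 0],
    [[0, 0, 0.8], 0],
    [[0, 0, 0.8], 0]
  ]
}}

```text
t: 18.82
eef_pos: [0.4422, 0.0706, 0.0334]
tool_rot: [-0.017, 0.707, 0.707, -0.02]
contact_force: [1.1, -0.1, -1.3]
gripper_width: 0.184
```

Call:
{"op": "carry_out", "data": {
  "deltas": [
    [[0, 0, 0.3], 0],
    [[0, 0, 0.3], 0]
  ]
}}

```text
t: 19.08
eef_pos: [0.4421, 0.0705, 0.0303]
tool_rot: [-0.016, 0.707, 0.707, -0.019]
contact_force: [-1.3, -0.4, -0.3]
gripper_width: 0.183
```

Call:
{"op": "carry_out", "data": {
  "deltas": [
    [[0, 0, 0.3], 0],
    [[0, 0, 0.3], 0]
  ]
}}

```text
t: 19.32
eef_pos: [0.4419, 0.0705, 0.0272]
tool_rot: [-0.016, 0.707, 0.707, -0.019]
contact_force: [-1.8, 0.0, 1.4]
gripper_width: 0.182
```

```bash
python3 - <<'E'
from h import *
go([.45,.0715,.0225],90); print(readout.get_obs()["torque"])
E
```

```text
t 19.32 pos [0.4419 0.0705 0.0272] az 90.05 tilt [-0.0508 -0.0042] F [-1.8  0.   1.4] w 0.182 q7 1.61
delta cm [0.1  0.83 0.43] turn deg 0.05 (sign: +tool z)
[ 0.05340628 -0.19118778  0.05431725]
```

Call:
{"op": "carry_out", "data": {
  "deltas": [
    [[0, 0, 0], 0],
    [[0, 0, 0], 0],
    [[0, 0, 0.4], 0],
    [[0, 0, 0.4], 0]
  ],
  "hand": 0.5
}}

```text
t: 19.82
eef_pos: [0.4415, 0.0705, 0.0229]
tool_rot: [-0.017, 0.707, 0.707, -0.02]
contact_force: [1.1, -0.3, 0.6]
gripper_width: 0.502
```

Call:
{"op": "carry_out", "data": {
  "deltas": [
    [[0, 0, 0], 0],
    [[0, 0, 0], 0],
    [[0, 0, 0], 0],
    [[0, 0, 0], 0],
    [[0, 0, 0], 0]
  ],
  "hand": 0,
  "newtons": 120
}}

```text
t: 20.45
eef_pos: [0.4415, 0.0705, 0.0231]
tool_rot: [-0.017, 0.707, 0.707, -0.02]
contact_force: [-1.1, 0.6, 5.0]
gripper_width: 0.18
```

Call:
{"op": "carry_out", "data": {
  "deltas": [
    [[0, 0, -1], 0],
    [[0, 0, -1.95], 0],
    [[0, 0, -1.95], 0]
  ]
}}

```text
t: 20.82
eef_pos: [0.4429, 0.0707, 0.0433]
tool_rot: [-0.016, 0.707, 0.707, -0.019]
contact_force: [-0.3, -0.1, -2.7]
gripper_width: 0.182
```

```bash
python3 - <<'E'
from h import *
go([.46,.0715,.042],90); print(readout.get_obs()["torque"])
k3,im=shot("top","t8.png"); k,im2=shot("wrist","w8.png")
sat=(im.max(2).astype(int)-im.min(2))
for v in range(174,224,6): 
    r=np.where(sat[v,295:355]<40)[0]+295; 
    if len(r): print(v,r.min(),r.max(), np.round(((ray(k3,r.min()-.5,v,.046)+ray(k3,r.max()+.5,v,.046))/2)[:2],4))
im0=cv2.imread("pics/top0.png")
a=cv2.resize(im0[140:240,280:370],(396,440),interpolation=2);b=cv2.resize(im[140:240,280:370],(396,440),interpolation=2)
cv2.imwrite("pics/c8.png",np.hstack([a,b]))
E
```

```text
t 20.82 pos [0.4429 0.0707 0.0433] az 90.06 tilt [-0.05   -0.0038] F [-0.3 -0.1 -2.7] w 0.182 q7 1.59
delta cm [0.07 1.71 0.05] turn deg 0.06 (sign: +tool z)
[ 0.0268438   0.25835579 -0.01937991]
174 316 335 [0.6634 0.0701]
180 316 336 [0.6464 0.069 ]
186 315 336 [0.6296 0.0707]
192 316 336 [0.6128 0.0697]
198 316 336 [0.5961 0.07  ]
204 316 336 [0.5794 0.0703]
210 316 337 [0.5629 0.0692]
216 316 337 [0.5464 0.0695]
222 306 350 [0.5299 0.0658]
```

View pics/c8.png

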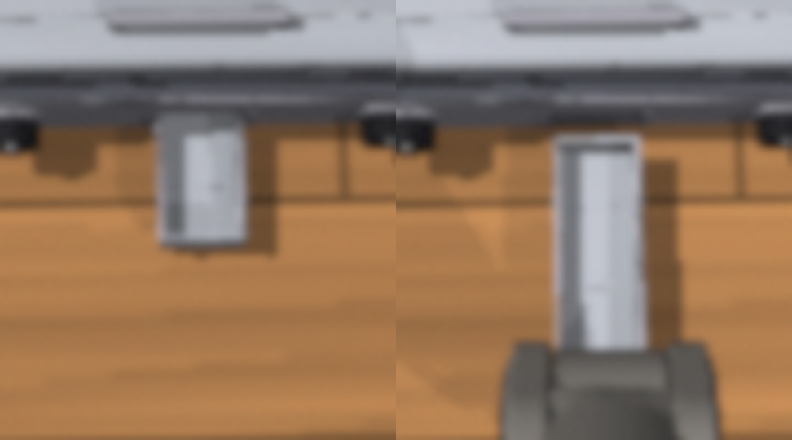

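Call:
{"op": "carry_out", "data": {
  "deltas": [
    [[0, 0.4, 0.22], 0.1],
    [[0, 0.9, 0.19], 0.1],
    [[0, 1.4, 0.16], 0.1],
    [[0, 1.9, 0.14], 0.1],
    [[0, 2.3, 0.12], 0.1]
  ]
}}

```text
t: 21.55
eef_pos: [0.4657, 0.0706, 0.0403]
tool_rot: [-0.017, 0.707, 0.707, -0.02]
contact_force: [-0.0, -0.5, -2.6]
gripper_width: 0.181
```

```bash
python3 - <<'E'
from h import *
go([.50,.0715,.041],90); print(readout.get_obs()["torque"])
E
```

```text
t 21.55 pos [0.4657 0.0706 0.0403] az 89.96 tilt [-0.0511 -0.0042] F [-0.  -0.5 -2.6] w 0.181 q7 1.60
delta cm [ 0.09  3.42 -0.25] turn deg -0.04 (sign: +tool z)
[0.01379646 0.28523057 0.02919514]
```

Call:
{"op": "carry_out", "data": {
  "deltas": [
    [[0, 0.7, -0.03], 0],
    [[0, 1.4, -0.07], 0],
    [[0, 2.1, -0.1], 0],
    [[0, 2.8, -0.14], 0],
    [[0, 3.4, -0.17], 0]
  ]
}}

```text
t: 22.18
eef_pos: [0.5003, 0.0706, 0.0402]
tool_rot: [-0.017, 0.707, 0.707, -0.02]
contact_force: [0.8, 0.4, -2.2]
gripper_width: 0.179
```

```bash
python3 - <<'E'
from h import *
go([.56,.0715,.0400],90); print(readout.get_obs()["torque"])
E
```

```text
t 22.18 pos [0.5003 0.0706 0.0402] az 89.96 tilt [-0.051  -0.0042] F [ 0.8  0.4 -2.2] w 0.179 q7 1.61
delta cm [ 0.09  5.96 -0.28] turn deg -0.04 (sign: +tool z)
[-0.00915942  0.27302841 -0.01835267]
```

Call:
{"op": "carry_out", "data": {
  "deltas": [
    [[0, 1.2, -0.04], 0],
    [[0, 2.4, -0.08], 0],
    [[0, 3.6, -0.12], 0],
    [[0, 4.8, -0.16], 0],
    [[0, 6.0, -0.2], 0],
    [[0, 7.2, -0.23], 0],
    [[0, 8.4, -0.27], 0],
    [[0, 9.4, -0.3], 0],
    [[0, 10, -0.32], 0]
  ]
}}

```text
t: 23.3
eef_pos: [0.601, 0.0706, 0.0383]
tool_rot: [-0.016, 0.707, 0.707, -0.019]
contact_force: [-0.9, -0.1, -1.1]
gripper_width: 0.176
```

```bash
python3 - <<'E'
from h import *
go([.64,.0715,.0375],90); print(readout.get_obs()["torque"])
E
```

```text
t 23.30 pos [0.601  0.0706 0.0383] az 89.96 tilt [-0.0508 -0.0042] F [-0.9 -0.1 -1.1] w 0.176 q7 1.63
delta cm [ 0.1   3.9  -0.12] turn deg -0.04 (sign: +tool z)
[0.01675358 0.24974563 0.04312419]
```

Call:
{"op": "carry_out", "data": {
  "deltas": [
    [[0, 0.7, 0.03], 0],
    [[0, 1.4, 0], 0],
    [[0, 2.0, -0.03], 0],
    [[0, 2.0, -0.03], 0]
  ]
}}

```text
t: 23.8
eef_pos: [0.6219, 0.0705, 0.0377]
tool_rot: [-0.016, 0.707, 0.707, -0.019]
contact_force: [1.0, -0.4, -1.4]
gripper_width: 0.182
```

Call:
{"op": "carry_out", "data": {
  "deltas": [
    [[0, 0, 0], 0],
    [[0, 0, 0], 0],
    [[0, -0.8, 0], 0],
    [[0, -1.6, 0], 0],
    [[0, -1.6, 0], 0]
  ],
  "hand": 0.5
}}

```text
t: 24.42
eef_pos: [0.6049, 0.0706, 0.0385]
tool_rot: [-0.016, 0.707, 0.707, -0.019]
contact_force: [-0.1, 0.6, 0.3]
gripper_width: 0.5
```

Call:
{"op": "carry_out", "data": {
  "deltas": [
    [[0, 0, 0], 0],
    [[0, 0, 0], 0],
    [[0, 0, 0], 0],
    [[0, 0, 0], 0]
  ],
  "hand": 0,
  "newtons": 80
}}

```text
t: 24.92
eef_pos: [0.6049, 0.0706, 0.0386]
tool_rot: [-0.016, 0.707, 0.707, -0.019]
contact_force: [-2.0, 1.1, 1.9]
gripper_width: 0.189
```

```bash
python3 - <<'E'
from h import *
go([.625,.0715,.0375],90); print(readout.get_obs()["torque"])
k,im=shot("wrist","w9.png"); np.save("k9.npy",k,allow_pickle=True)
cv2.imwrite("pics/w9c.png",im[100:])
E
```

```text
t 24.93 pos [0.6049 0.0706 0.0386] az 89.96 tilt [-0.0505 -0.004 ] F [-2.   1.1  1.9] w 0.189 q7 1.63
delta cm [0.09 2.02 0.01] turn deg -0.04 (sign: +tool z)
[0.07851945 0.24554612 0.01527851]
```

View pics/w9c.png

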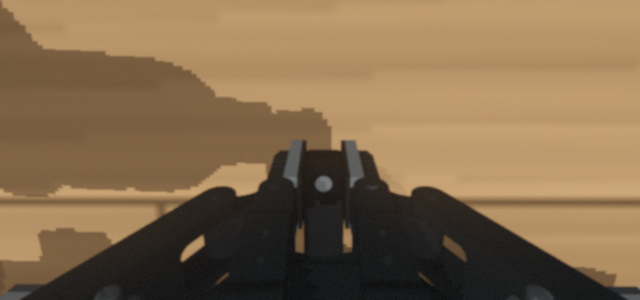

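Call:
{"op": "carry_out", "data": {
  "deltas": [
    [[0, 0.5, 0], 0],
    [[0, 0.9, -0.02], 0],
    [[0, 1.2, -0.04], 0],
    [[0, 1.2, -0.04], 0]
  ]
}}

```text
t: 25.48
eef_pos: [0.6156, 0.0706, 0.0383]
tool_rot: [-0.018, 0.707, 0.707, -0.02]
contact_force: [-5.6, 0.1, 7.0]
gripper_width: 0.19
```

Call:
{"op": "carry_out", "data": {
  "deltas": [
    [[0, 0.3, 0], 0],
    [[0, 0.5, 0], 0],
    [[0, 0.5, 0], 0]
  ]
}}

```text
t: 25.85
eef_pos: [0.6186, 0.0705, 0.0381]
tool_rot: [-0.019, 0.707, 0.707, -0.022]
contact_force: [-9.0, 0.0, 9.7]
gripper_width: 0.186
```

Call:
{"op": "carry_out", "data": {
  "deltas": [
    [[0, 0.3, -0.1], 0],
    [[0, 0.5, -0.1], 0],
    [[0, 0.5, -0.1], 0]
  ]
}}

```text
t: 26.22
eef_pos: [0.622, 0.0704, 0.0388]
tool_rot: [-0.021, 0.707, 0.707, -0.023]
contact_force: [-8.1, 0.0, 8.4]
gripper_width: 0.188
```

Call:
{"op": "carry_out", "data": {
  "deltas": [
    [[0, 0.3, -0.05], 0],
    [[0, 0.5, -0.05], 0],
    [[0, 0.5, -0.05], 0]
  ]
}}

```text
t: 26.6
eef_pos: [0.6247, 0.0703, 0.0389]
tool_rot: [-0.023, 0.707, 0.706, -0.025]
contact_force: [-10.0, 0.6, 10.1]
gripper_width: 0.188
```

```bash
python3 - <<'E'
from h import *
go([.63,.0715,.0375],90); print(readout.get_obs()["torque"])
k,im=shot("wrist","w10.png"); np.save("k10.npy",k,allow_pickle=True)
E
```

```text
t 26.60 pos [0.6247 0.0703 0.0389] az 89.96 tilt [-0.0677 -0.0034] F [-10.    0.6  10.1] w 0.188 q7 1.63
delta cm [0.12 0.54 0.1 ] turn deg -0.04 (sign: +tool z)
[0.07103207 1.75941894 0.0174573 ]
```

Call:
{"op": "carry_out", "data": {
  "deltas": [
    [[0, 0, 0], 0],
    [[0, 0, 0], 0],
    [[0, -1, -2], 0],
    [[0, -3, -6], 0],
    [[0, -5, -11], 0],
    [[0, -6, -16], 0],
    [[0, -6, -16], 0]
  ],
  "hand": 0.6
}}

```text
t: 27.52
eef_pos: [0.5783, 0.071, 0.2069]
tool_rot: [-0.021, 0.707, 0.706, -0.021]
contact_force: [0.3, -0.3, -0.5]
gripper_width: 0.6
```

```bash
python3 - <<'E'
from h import *
go([.60,.0715,.05],90)
k,im=shot("wrist","w11.png"); np.save("k11.npy",k,allow_pickle=True)
u,v=proj(k,[.67,.072,.03]); print(u,v)
u,v=int(u),int(v)
cv2.imwrite("pics/w11c.png",cv2.resize(im[max(0,v-70):v+70,u-90:u+90],(792,616),interpolation=2)[:600]); print(max(0,v-70),u-90)
E
```

```text
t 27.52 pos [0.5783 0.071  0.2069] az 89.95 tilt [-0.0592 -0.0012] F [ 0.3 -0.3 -0.5] w 0.6 q7 1.54
delta cm [ 0.07  3.09 15.53] turn deg -0.05 (sign: +tool z)
324.38010978832887 280.00085529585465
210 234
```

View pics/w11c.png

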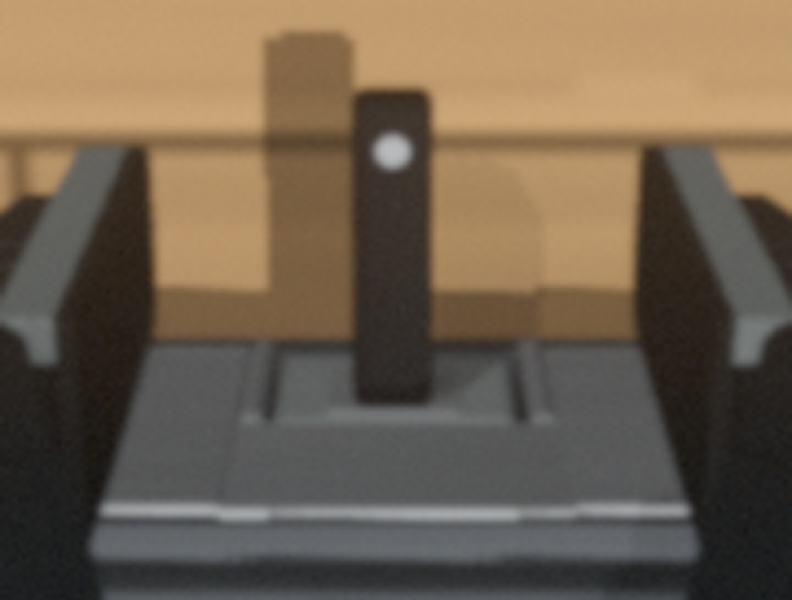

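```bash
python3 - <<'E'
from h import *
k=np.load("k11.npy",allow_pickle=True).item()
c=lambda u,v:(234+u/4.4,210+v/4.4)
for n,u,v,z in [("tip",392,92,.041),("junction",392,402,.041),("slot upper edge",392,420,.048),("slot lower edge/wall foot",330,348,.014),("panel base",200,341,0),("panel top",392,512,.095)]: print(n,np.round(ray(k,*c(u,v),z),4))
E
```

```text
tip [0.6139 0.0707 0.041 ]
junction [0.6876 0.0707 0.041 ]
slot upper edge [0.6879 0.0707 0.048 ]
slot lower edge/wall foot [0.6888 0.0555 0.014 ]
panel base [0.6944 0.0217 0.    ]
panel top [0.6788 0.0707 0.095 ]
```

Call:
{"op": "carry_out", "data": {
  "deltas": [
    [[0, -1, 3], 0],
    [[0, -0.5, 7], 0],
    [[0, -0.2, 11], 0],
    [[0, 0.4, 15], 0],
    [[0, 0.7, 17], 0],
    [[0, 0.7, 17], 0]
  ],
  "hand": 0,
  "newtons": 40
}}

```text
t: 28.32
eef_pos: [0.5723, 0.0704, 0.0327]
tool_rot: [-0.022, 0.707, 0.706, -0.025]
contact_force: [-0.6, -1.2, 0.5]
gripper_width: -0.004
```

Call:
{"op": "carry_out", "data": {
  "deltas": [
    [[0, 0.7, -0.04], 0],
    [[0, 1.4, -0.08], 0],
    [[0, 2.1, -0.12], 0],
    [[0, 2.4, -0.14], 0],
    [[0, 2.4, -0.14], 0]
  ]
}}

```text
t: 28.95
eef_pos: [0.5966, 0.0704, 0.0327]
tool_rot: [-0.022, 0.707, 0.706, -0.024]
contact_force: [-0.5, 0.3, 0.0]
gripper_width: 0.001
```

Call:
{"op": "carry_out", "data": {
  "deltas": [
    [[0, 0.3, 0], 0],
    [[0, 0.6, 0], 0],
    [[0, 0.6, 0], 0]
  ]
}}

```text
t: 29.32
eef_pos: [0.6028, 0.0704, 0.0323]
tool_rot: [-0.022, 0.707, 0.706, -0.024]
contact_force: [0.2, -0.5, -0.1]
gripper_width: 0.007
```

Call:
{"op": "carry_out", "data": {
  "deltas": [
    [[0, 0.2, 0], 0],
    [[0, 0.4, 0], 0],
    [[0, 0.4, 0], 0]
  ]
}}

```text
t: 29.7
eef_pos: [0.6047, 0.0703, 0.0318]
tool_rot: [-0.024, 0.707, 0.706, -0.026]
contact_force: [-6.3, -0.5, 6.0]
gripper_width: -0.002
```

Call:
{"op": "carry_out", "data": {
  "deltas": [
    [[0, 0.3, 0], 0],
    [[0, 0.5, 0], 0],
    [[0, 0.5, 0], 0]
  ]
}}

```text
t: 30.08
eef_pos: [0.6046, 0.0704, 0.0309]
tool_rot: [-0.028, 0.707, 0.706, -0.03]
contact_force: [-14.8, 0.8, 11.6]
gripper_width: -0.003
```

Call:
{"op": "carry_out", "data": {
  "deltas": [
    [[0, 0.3, 0], 0],
    [[0, 0.6, 0], 0],
    [[0, 0.6, 0], 0]
  ]
}}

```text
t: 30.45
eef_pos: [0.6042, 0.0704, 0.0297]
tool_rot: [-0.033, 0.707, 0.706, -0.034]
contact_force: [-16.5, 0.2, 14.4]
gripper_width: 0.002
```

Call:
{"op": "carry_out", "data": {
  "deltas": [
    [[0, -1.5, 0], 0],
    [[0, -3, -1], 0],
    [[0, -4, -5], 0],
    [[0, -4, -10], 0],
    [[0, -4, -16], 0],
    [[0, -4, -16], 0]
  ]
}}

```text
t: 31.2
eef_pos: [0.5833, 0.0708, 0.1986]
tool_rot: [-0.03, 0.707, 0.706, -0.03]
contact_force: [-0.2, 0.2, -0.9]
gripper_width: -0.002
```

```bash
python3 - <<'E'
from h import *
go([.6,.07,.2],90)
k,im=shot("wrist","w12.png")
# handle tip: dark run along column of handle
u,v=proj(k,[.614,.0707,.041]); print("pred tip px",u,v); col=im[int(v)-12:int(v)+12,int(u)-2:int(u)+8].mean((1,2)); 
e=np.argmin(np.diff(col)); print("tip",ray(k,u,int(v)-12+e+.5+.5,.041))
s,im=shot("scene","s12.png"); t,im2=shot("top","t12.png")
for a,b in (("scene0.png","s12.png"),("top0.png","t12.png")):
    d=cv2.absdiff(cv2.imread("pics/"+a),cv2.imread("pics/"+b)).max(2); n,l,st,c=cv2.connectedComponentsWithStats((d>50).astype(np.uint8))
    print(b,[st[i].tolist() for i in range(1,n) if st[i,4]>15])
for cam in("top",):
  for n in ("jar","tongs","basting_brush"): print(n,[np.round(d["centre"]).tolist() for d in models.spot_in(n,cam)[:1]])
E
```

```text
t 31.20 pos [0.5833 0.0708 0.1986] az 89.93 tilt [-0.0841  0.0005] F [-0.2  0.2 -0.9] w -0.002 q7 1.55
delta cm [-0.07  1.65 -0.28] turn deg -0.07 (sign: +tool z)
pred tip px 323.1085407355944 233.09616154808583
tip [0.61390797 0.07070011 0.041     ]
s12.png [[470, 0, 17, 32, 279], [378, 2, 21, 23, 131], [324, 4, 16, 21, 119], [463, 5, 12, 27, 56], [354, 7, 13, 9, 24], [434, 7, 6, 7, 21], [374, 9, 9, 6, 20], [419, 10, 12, 39, 231], [304, 25, 26, 39, 235], [263, 25, 129, 149, 5010], [333, 30, 18, 13, 31], [455, 40, 17, 15, 78], [471, 40, 8, 12, 42], [435, 43, 18, 12, 105], [329, 44, 10, 10, 48], [394, 45, 16, 7, 59], [294, 46, 11, 19, 39], [300, 53, 24, 14, 43], [412, 52, 8, 8, 29], [323, 66, 10, 15, 32], [372, 75, 154, 169, 4166], [398, 83, 30, 32, 269], [238, 118, 47, 40, 1096], [259, 149, 24, 15, 98], [267, 153, 39, 33, 546], [591, 170, 49, 70, 1581], [290, 201, 31, 26, 440], [624, 238, 11, 6, 29]]
t12.png [[299, 119, 59, 36, 1632], [348, 155, 11, 16, 86], [302, 156, 34, 17, 198], [322, 171, 13, 23, 273], [336, 170, 7, 27, 113], [296, 171, 106, 183, 8250], [300, 174, 7, 11, 42], [414, 196, 45, 41, 1554], [406, 198, 6, 25, 98], [426, 239, 59, 55, 1871], [453, 296, 36, 9, 267], [460, 309, 34, 7, 105], [160, 323, 136, 52, 3778], [465, 324, 24, 7, 69], [0, 326, 97, 74, 2903], [474, 330, 15, 5, 21], [469, 339, 9, 4, 17], [461, 338, 37, 14, 190], [293, 344, 57, 42, 1781], [502, 345, 7, 5, 24], [437, 354, 79, 46, 2098], [357, 356, 14, 5, 52], [75, 361, 15, 6, 42], [367, 363, 61, 37, 1105], [289, 378, 7, 22, 80], [365, 382, 27, 18, 269], [337, 392, 12, 8, 37]]
jar [[244.0, 196.0]]
tongs [[223.0, 402.0]]
basting_brush [[202.0, 244.0]]
```

```bash
python3 -c "
from h import *
print(bot.hand_in())"
```

```text
the job is handed in; nothing more can be done
None
```

The tray is out, turned end for end and back in the slot with the handle sticking out; I handed the job in at about 31.5 s. I pulled it out by the plain end, turned it, set it on the counter, took it again by the handle and slid it in. I then pushed the handle's tip with closed fingers until it stopped.

**Failed try:** the first insertion stopped against the front of the plancha with 39 N at the wrist. The push tilted the tool about 2° more, and the plain end hung about 9 mm low. I backed off, set the tray on the counter, took the handle again level, and the second try went in freely.

**Last checks:**
- **Home:** the final push held at 16.5 N with no further travel. The handle's tip measured x = 0.614 m both before and after it. The measured tip puts the end wall about 1 mm inside the front panel, where 2 mm is expected; the wall's own edge measured level with the panel. That is within the measuring error of about 2 mm.
- **Jar and brush:** the network found both within 1 pixel of where they started.
- **Tongs:** the network's point moved by 13 pixels. The before-and-after pictures show no change at the tips or the hinge, only patches along and beside them that I took for the arm's shadow. I did not look at the tongs again to confirm this.
- **Arm:** it ended clear, about 0.2 m up and touching nothing.

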